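Shine the bench torch on the red terminal

TASK

Draw the blue torch forward out of its open slot in the tool rack (its wide head keeps it from being lifted straight up) and hold it over the wiring board, slanted about halfway between upright and level, with the lens end 10 to 15 cm from the red terminal and pointing straight at it, so that the joint there could be inspected. Finish while still holding the torch like this in the gripper, held still. Do not touch the board or its terminals with the torch, and leave the screwdriver and the other things on the bench where they are.

Things in the scene. Friction and masses are not known exactly. Their poses are not given: they have to be found in the camera images.
- torch: blue-black torch, 150 mm, ~150 g, hangs lens down in either rack slot. Origin: lens centre, 40 mm above bench at start; +z from lens to tail (up at start), beam along -z. Diameters from lens: black head 36 to z=35 mm, 28 to 45; neck 20 to 80 (in the slot); black collar 36, z=80-86, rests on the rack plate; blue grip 24, z=86-150: grasp here from above. Yaw about own axis is arbitrary
- torch_tail (a point): centre of the torch's tail end, 150 mm from the lens face along the torch's +z
- rack: fixed rack, z up, origin on bench; slots open to its -x (front). Aluminium fork plate 8 mm thick, top at z=120 mm, x -55 to 45, y -110 to 110 mm. Two slots 23 mm wide at y=+55 and -55, closed at x=+11.5, mouths at x=-55. Tools start with axis at x -10 to 0; torch collar is clear of the plate beyond x=-73. In the slot the torch can rise 27 mm until its head meets the plate
- screwdriver: red and yellow screwdriver hanging blade down in the rack's other slot, loose; handle diameter 26 mm (collar 34 mm), top 150 mm above its origin at the blade tip, 178 mm above the bench. To be left there
- board: fixed wiring board, 220 x 220 mm metal plate, top 25 mm above the bench, with a low grey duct (18 mm wide, 16 mm high) along its y through the middle. Origin at the centre of its underside. It carries three terminals at shuffled places
- red_terminal: fixed terminal post with a red round cap diameter 22 mm, 35 mm tall from its origin at its foot on the board; the only red one
- red_top (a point): centre of the top of the red terminal's cap, the point to be lit, 60 mm above the bench
- wing_a: fixed steel terminal with wing nut on the board, 35 mm tall; not the one to inspect
- wing_b: fixed steel terminal with wing nut on the board, like wing_a
- cutters: side cutters with red and yellow handles, 150 x 56 x 16 mm, lying loose on the bench; bystander
- stripper: black wire stripper, 185 x 70 x 25 mm, lying loose on the bench; bystander
- tape: black roll of tape, diameter 64 mm, 19 mm high, loose; bystander
- lug_box: blue open box of cable lugs, 100 x 140 x 35 mm, loose; bystander
- hard_hat: white hard hat, 260 mm across with a peak, 153 mm high, loose; bystander
There are look-alikes about, which are no part of the job. Several things have the shape of the rack; the one meant has the colours described above. Leave any turquoise look-alike of the torch alone.

How it is judged:
By the outcome, as a careful person would: the job done as asked, in the order asked, and still so for the second after the job is handed in, while the arm keeps its last pose, push and grip.
It also fails if it takes over 38 s, if anything falls off the work surface, if the arm or the gripper's body presses on something with over 40 N, if the wrist force passes 120 N, or if a joint passes its speed limit or range.

ROBOT

A 6-joint arm with a two-finger parallel gripper is mounted at the origin on the work surface. World frame = base frame: x ahead of the robot, y to its left, z up, the work surface at z = 0. Lengths are in m, angles in degrees, forces in N, time in s.
With the tool pointing down it reaches from about 0.375 to 0.9 m from the base axis. Payload 3.1 kg.
Tool frame: the origin (TCP) lies at the very end of the fingers, on their centre line; the grasp point (between the pads) lies 19 mm behind it; z points along the fingers, y is the line along which they close (so a half turn about z gives the same grasp; the last joint's range is limited). The gripper opens to 87 mm and grips with 3 to 60 N. Pads are 19 mm wide; open, the fingers measure 117 mm over their backs; the gripper's body (75 mm by 190 mm) begins 51 mm behind the grasp point.
Start: joints at [-82.305, 30.224, 82.088, -0, 67.689, -10.227], TCP at [0.192, -0.595, 0.223] pointing down, gripper open.
Joint ranges: [-176.69, 176.69], [-43.24, 126.21], [12.49, 139.97], [-82, 262], [0, 151.66], [-163.58, 163.58]. Speed limits (degrees/s): [159.86, 159.86, 180, 180, 180, 180].

INTERFACE

Orientations are given as a 3x3 rotation matrix whose columns are the frame's x, y, z axes.
In Python, from rig import bot gives the robot as it stands.
- The arm moves only by the tool move_arm, never from a script. Its argument "increments" is a list of rows, each an object with "xyz": the shift along the tool's x, y, z in mm, a list of three; "roll": the turn about the tool's z in rad; "grip": the opening in per cent of the stroke, from 0 (shut) to 100 (fully open). A call has 1 to 5 rows; each row shifts and turns the commanded pose from where the row before left it, along the tool's axes as they then stand; what a row does not reach is not made up. A row lasts 1/12 s, in which the tool goes at most 41.7 mm and 7.16 degrees, less where a joint would pass 70% of its speed; a pose out of reach is approached as far as the arm can. A call is refused whole if a number of a shift passes 41.7 or a number of a turn 0.125, either way. A call with a gripper value outside its range is refused whole. The fingers move at their own pace and stop on an object; the grip force is fixed at half the most. Time passes only in rows, so rows that do not move let the fingers close. It gives the time, the measured TCP pose, the force, the opening and the grip force at its end, in the units of the state.
- bot.read_state(): the state, without advancing time (a new reading comes with each control period).
- bot.capture(name): name is "scene" or "top" or "wrist"; returns (picture, depth): 420x560x3 uint8, red, green, blue; 420x560 float32, m along the optical axis (not along the pixel's ray), 0 where there is no reading.
- bot.camera_model(name): a dict with "intrinsics" (3x3 intrinsics, pixels), "rvec" (rotation vector, rad) and "tvec" (3), from world to camera coordinates, as OpenCV has them; the wrist camera has in their place "tool_from_camera" (4x4, takes a point from camera to tool coordinates, whose origin is the TCP and whose axes are the flange's). Camera axes: x right, y down, z forward; pixel columns grow to the right and rows downward; lengths in m; the calibration is good to about 2 mm. A picture is of the moment at which its call begins: read the wrist's pose just before it. camera_model takes no time and is no camera call.
- bot.hand_in(): hands the job in; it is judged then, once.
Trained networks look in the newest picture that a camera, given by its name, has taken for a name from the list of things; names that differ only in an ending like _2 or _b are one class to them, and where a whole thing is asked for, a point or a joint stands for the part that bears it (a point fixed in the world has none). Each returns a list of dicts, best first, with "conf" (0 to 1); they miss things now and then, are a little off and sometimes report something else, mostly with a low value. They report only what shows in the picture. A call takes as long as a camera call. They do not tell look-alikes from the thing itself.
- bot.spot_in(label, camera): "at" ([x, y, z] in m, in the coordinates of the camera as it stood for that picture, good to about 4 mm: the middle of the surface that is visible of it).
- bot.trace(label, camera): "mask" (420x560 bool, what is visible of it).
The state is a dict: "time_s": time; "joint_positions": joint angles; "qvel": joint speeds; "tau": joint torques, N m; "position": TCP position; "tcp_rot": TCP orientation; "force": force on the tool from outside, world axes, zero at the start; "moment": the same for the moment, N m; "opening": opening from 0.0 (shut) to 1.0 (fully open); "grasp_force": force on a finger pad.
Only numpy, scipy, OpenCV 4.12 (cv2) and the standard library are available. Lean on these libraries where they do the work, as an engineer would, in place of code of your own. Each camera call takes 0.05 s, during which the arm holds its last target. There are 200 camera calls.

## Working session

There is one attempt and no reset: what is moved stays moved. The work goes in short steps, Python scripts to look and compute and a tool call to move; the robot and the scene stay as the last step left them, time stands still between calls to the robot, and variables do not carry over. Pictures are saved under pics/ and viewed, at most 10 in all, crops included, and the job is handed in when it is done.

Besides the shell and the picture viewer there is one more tool, called after ">>>" by a JSON object that holds its "api" and its "payload", one argument or row to a line. move_arm: Moves the arm, as the interface text tells. Its arguments: {"type":"object","properties":{"increments":{"type":"array"}},"required":["increments"]}

```bash
ls -la; mkdir -p pics
cat > h.py <<'E'
from rig import bot
import numpy as np, cv2
def cam(n):
    m=bot.camera_model(n);K=np.array(m["intrinsics"])
    if n=="wrist":
        s=bot.read_state();T=np.eye(4);T[:3,:3]=np.array(s["tcp_rot"]);T[:3,3]=s["position"]
        return K,T@np.array(m["tool_from_camera"])
    R=cv2.Rodrigues(np.array(m["rvec"],float))[0];T=np.eye(4);T[:3,:3]=R;T[:3,3]=np.ravel(m["tvec"]);return K,np.linalg.inv(T)
def tow(p,T): return T[:3,:3]@np.array(p)+T[:3,3]
def cloud(d,K,T):
    v,u=np.mgrid[:d.shape[0],:d.shape[1]]
    P=np.dstack([(u-K[0,2])/K[0,0]*d,(v-K[1,2])/K[1,1]*d,d])
    return P@T[:3,:3].T+T[:3,3]
def save(p,im): cv2.imwrite(p,cv2.cvtColor(im,cv2.COLOR_RGB2BGR))
E
python3 - <<'E'
from h import *
np.set_printoptions(precision=3,suppress=True)
print(bot.read_state()); print([a for a in dir(bot) if a[0]!='_'])
for n in("scene","top"):
    K,T=cam(n);im,d=bot.capture(n);save(f"pics/{n}0.png",im);print(n,T[:3,3])
    np.savez(f"{n}0.npz",im=im,d=d)
    for l in("torch","screwdriver","rack","board","red_terminal","wing_a","hard_hat"):
        for r in bot.spot_in(l,n):
            print(l,round(r["conf"],2),tow(r["at"],T),(K@r["at"]/r["at"][2])[:2].astype(int))
E
```

```text
total 12
drwxr-xr-x  3 agent agent 4096 Dec  4 01:01 .
drwxr-xr-x 23 root  root  4096 Dec  4 01:01 ..
drwxr-xr-x  2 agent agent 4096 Dec  4 01:01 pics
{'time_s': 0.0, 'joint_positions': array([-82.305,  30.279,  82.156,  -0.001,  67.689, -10.226]), 'qvel': array([ 0.039,  0.044, -0.003, -0.001,  0.09 , -0.006]), 'tau': array([ -0.001, -44.005, -17.659,   0.063,   0.058,  -0.   ]), 'position': array([ 0.192, -0.594,  0.222]), 'tcp_rot': array([[ 0.951,  0.308, -0.   ],
       [ 0.308, -0.951,  0.002],
       [ 0.   , -0.002, -1.   ]]), 'force': array([0.623, 0.603, 0.578]), 'moment': array([ 0.035, -0.061,  0.011]), 'grasp_force': 0.0, 'opening': 0.9989084439895459}
['PlanningError', 'camera_model', 'capture', 'hand_in', 'read_state', 'spot_in', 'trace']
scene [1.225 0.108 1.133]
torch 0.79 [0.415 0.144 0.088] [321 201]
torch 0.72 [0.551 0.233 0.158] [348 226]
torch 0.69 [0.714 0.307 0.086] [367 288]
screwdriver 0.69 [0.568 0.125 0.157] [312 225]
screwdriver 0.4 [ 0.578 -0.189  0.027] [216 237]
rack 0.93 [0.209 0.311 0.112] [372 158]
rack 0.92 [ 0.288 -0.26   0.1  ] [214 157]
rack 0.7
[... 412 characters left out ...]
wdriver 0.7 [0.56  0.123 0.175] [243 188]
screwdriver 0.4 [ 0.521 -0.122  0.059] [323 207]
screwdriver 0.28 [0.539 0.233 0.146] [207 196]
rack 0.95 [0.201 0.304 0.119] [182 310]
rack 0.9 [0.55  0.18  0.124] [226 194]
rack 0.61 [ 0.288 -0.256  0.117] [370 282]
rack 0.27 [0.541 0.232 0.149] [208 196]
board 0.62 [ 0.565 -0.194  0.024] [344 195]
board 0.43 [ 0.523 -0.121  0.061] [323 206]
board 0.4 [ 0.47  -0.559  0.016] [454 225]
wing_a 0.56 [ 0.791 -0.108  0.015] [317 130]
wing_a 0.55 [ 0.618 -0.192  0.033] [343 179]
wing_a 0.46 [ 0.494 -0.24   0.032] [358 216]
hard_hat 0.85 [0.512 0.488 0.108] [127 206]
hard_hat 0.57 [0.558 0.123 0.174] [243 189]
hard_hat 0.16 [ 0.473 -0.557  0.019] [454 223]
```

View pics/scene0.png

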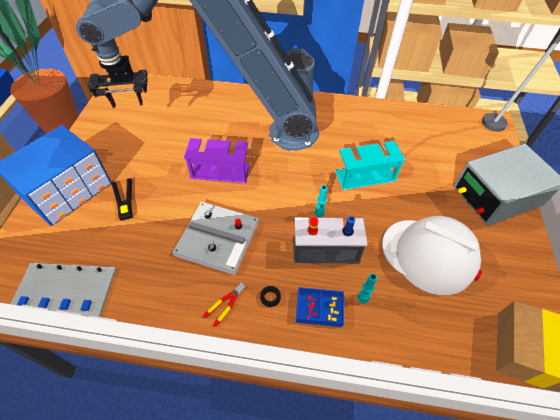

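View pics/top0.png

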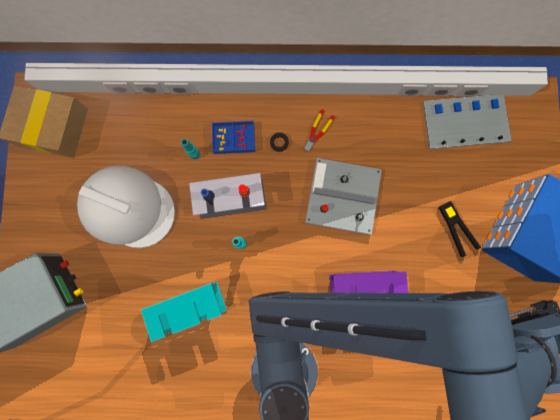

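Scene view: grey-white rack at px (328,240) holds the red screwdriver (313,225) and the blue torch (348,226). Turquoise torches stand at (321,200) and (368,288), and purple and turquoise racks sit at (217,160) and (370,165). The red terminal is on the board at (238,224). In the top view the torch is at (207,195), the screwdriver at (243,189) and the red terminal at (324,208). The blue torch in the aluminium rack fits the description because the others are turquoise; I'll confirm that with one enlarged crop.

Run:
```python
from h import *
np.set_printoptions(precision=3,suppress=True)
a=np.load("top0.npz");b=np.load("scene0.npz")
c1=cv2.resize(a["im"][165:260,180:280],None,fx=4,fy=4,interpolation=cv2.INTER_CUBIC)
c2=cv2.resize(b["im"][185:275,285:385],None,fx=4,fy=4,interpolation=cv2.INTER_CUBIC)
c2=np.vstack([c2,np.zeros((20,400,3),np.uint8)])
save("pics/crop1.png",np.hstack([c1,c2]))
for n,z in(("top",a),("scene",b)):
    K,T=cam(n);P=cloud(z["d"],K,T);m=(z["d"]>0)
    im=z["im"].astype(int)
    rk=m&(abs(P[...,2]-.12)<.008)&(abs(P[...,0]-.56)<.12)&(abs(P[...,1]-.18)<.16)
    Q=P[rk][:,:2].astype(np.float32);print(n,rk.sum(),np.median(P[rk][:,2]));r=cv2.minAreaRect(Q);print(r,cv2.boxPoints(r))
    red=m&(im[...,0]>120)&(im[...,1]<60)&(im[...,2]<60)&(abs(P[...,0]-.53)<.05)&(abs(P[...,1]+.12)<.05)
    print("red",red.sum(),P[red].mean(0),P[red].max(0),P[red].min(0))
    for nm,y in(("torch",.232),("sd",.123)):
        t=m&(P[...,2]>.135)&(P[...,2]<.23)&(abs(P[...,0]-.555)<.04)&(abs(P[...,1]-y)<.035)
        print(nm,t.sum(),P[t].min(0),P[t].max(0),np.median(P[t],0))
```

```text
top 1942 0.12029593506413816
((0.5541434288024902, 0.18229565024375916), (0.10064835101366043, 0.221633180975914), 8.579076766967773) [[0.488 0.284]
 [0.521 0.065]
 [0.62  0.08 ]
 [0.587 0.299]]
red 31 [ 0.52  -0.125  0.059] [ 0.528 -0.117  0.068] [ 0.512 -0.134  0.052]
torch 87 [0.535 0.224 0.137] [0.558 0.246 0.197] [0.544 0.233 0.187]
sd 81 [0.548 0.114 0.136] [0.574 0.14  0.182] [0.558 0.125 0.177]
scene 1661 0.12051649498657979
((0.5532694458961487, 0.18071909248828888), (0.10501322150230408, 0.22051040828227997), 8.933106422424316) [[0.484 0.281]
 [0.519 0.064]
 [0.622 0.08 ]
 [0.588 0.298]]
red 38 [ 0.525 -0.126  0.057] [ 0.531 -0.117  0.064] [ 0.514 -0.135  0.044]
torch 123 [0.533 0.223 0.135] [0.56  0.248 0.195] [0.554 0.234 0.176]
sd 113 [0.546 0.113 0.135] [0.576 0.138 0.183] [0.568 0.126 0.17 ]
```

View pics/crop1.png

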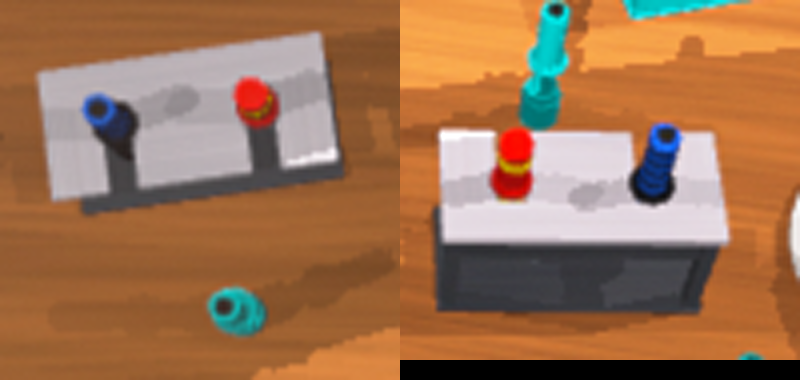

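The crop confirms it: blue torch with black collar at left in the aluminium rack, in the +y slot. The slots open towards the robot and the rack yaw is about 8.6°. The tool can only roll, so the plan is to draw the torch out, swing it 45° in the pads by pushing it against the front edge of the fixed outer tine, and then carry it to the board.

>>> {"api": "move_arm", "payload": {
  "increments": [
    {"xyz": [24,-27.5,-4],"roll": 0,"grip": 100},
    {"xyz": [24,-27.5,-4],"roll": 0,"grip": 100},
    {"xyz": [24,-27.5,-4],"roll": 0,"grip": 100},
    {"xyz": [24,-27.5,-4],"roll": 0,"grip": 100},
    {"xyz": [24,-27.5,-4],"roll": 0,"grip": 100}
  ]
}}

```text
time_s: 1.22
position: [0.2646, -0.4253, 0.2427]
tcp_rot: [[0.952, 0.307, 0.0], [0.307, -0.952, -0.0], [0.0, 0.0, -1.0]]
force: [1.0, -0.2, 0.6]
opening: 1.001
grasp_force: 0.0
```

>>> {"api": "move_arm", "payload": {
  "increments": [
    {"xyz": [24,-27.5,-4],"roll": 0,"grip": 100},
    {"xyz": [24,-27.5,-4],"roll": 0,"grip": 100},
    {"xyz": [24,-27.5,-4],"roll": 0,"grip": 100},
    {"xyz": [24,-27.5,-4],"roll": 0,"grip": 100},
    {"xyz": [24,-27.5,-4],"roll": 0,"grip": 100}
  ]
}}

```text
time_s: 1.63
position: [0.3365, -0.2576, 0.263]
tcp_rot: [[0.952, 0.307, 0.001], [0.307, -0.952, -0.001], [0.0, 0.001, -1.0]]
force: [-0.2, -0.3, -0.2]
opening: 1.002
grasp_force: 0.0
```

>>> {"api": "move_arm", "payload": {
  "increments": [
    {"xyz": [24,-27.5,0],"roll": 0,"grip": 100},
    {"xyz": [24,-27.5,0],"roll": 0,"grip": 100},
    {"xyz": [24,-27.5,0],"roll": 0,"grip": 100},
    {"xyz": [24,-27.5,0],"roll": 0,"grip": 100},
    {"xyz": [24,-27.5,0],"roll": 0,"grip": 100}
  ]
}}

```text
time_s: 2.05
position: [0.4084, -0.0897, 0.263]
tcp_rot: [[0.952, 0.307, 0.001], [0.307, -0.952, -0.001], [0.001, 0.001, -1.0]]
force: [0.7, -0.2, 0.8]
opening: 1.0
grasp_force: 0.0
```

>>> {"api": "move_arm", "payload": {
  "increments": [
    {"xyz": [24,-27.5,0],"roll": 0.04,"grip": 100},
    {"xyz": [24,-27.5,0],"roll": 0.04,"grip": 100},
    {"xyz": [24,-27.5,0],"roll": 0.04,"grip": 100},
    {"xyz": [24,-27.5,0],"roll": 0.04,"grip": 100},
    {"xyz": [0,0,0],"roll": 0,"grip": 100}
  ]
}}

```text
time_s: 2.47
position: [0.4763, 0.0438, 0.2631]
tcp_rot: [[0.988, 0.157, 0.004], [0.157, -0.988, 0.002], [0.005, -0.001, -1.0]]
force: [0.8, -0.1, 1.0]
opening: 0.999
grasp_force: 0.0
```

>>> {"api": "move_arm", "payload": {
  "increments": [
    {"xyz": [20,-36,0],"roll": 0,"grip": 100},
    {"xyz": [20,-36,0],"roll": 0,"grip": 100},
    {"xyz": [20,-36,0],"roll": 0,"grip": 100},
    {"xyz": [20,-36,0],"roll": 0.006,"grip": 100},
    {"xyz": [10,-34,0],"roll": 0,"grip": 100}
  ]
}}

```text
time_s: 2.88
position: [0.5373, 0.2302, 0.2627]
tcp_rot: [[0.989, 0.146, 0.002], [0.146, -0.989, 0.0], [0.002, 0.0, -1.0]]
force: [0.9, -0.8, -0.1]
opening: 1.004
grasp_force: 0.0
```

```bash
cat > w.py <<'E'
from h import *
np.set_printoptions(precision=4,suppress=True)
K,T=cam("wrist");s=bot.read_state();im,d=bot.capture("wrist");save("pics/w1.png",im);print(s["position"],T[:3,3],T[:3,2])
P=cloud(d,K,T);m=d>0;i=im.astype(int)
rk=m&(abs(P[...,2]-.12)<.006)&(abs(P[...,0]-.55)<.12)&(abs(P[...,1]-.18)<.16)
r=cv2.minAreaRect(P[rk][:,:2].astype(np.float32));print("plate",rk.sum(),np.median(P[rk][:,2]),r)
for lo,hi in((.13,.15),(.15,.17),(.17,.185),(.185,.21)):
    t=m&(P[...,2]>lo)&(P[...,2]<hi)&(abs(P[...,0]-.546)<.03)&(abs(P[...,1]-.235)<.03)
    if t.sum(): print(lo,t.sum(),P[t].min(0),P[t].max(0),np.median(P[t],0))
for r in bot.spot_in("torch","wrist"): print(r["conf"],tow(r["at"],T))
E
python3 w.py
```

```text
[0.5373 0.2302 0.2627] [0.6077 0.2394 0.4243] [-0.2545 -0.0372 -0.9663]
plate 23975 0.11922515756554608 ((0.5539829134941101, 0.18078067898750305), (0.10071101784706116, 0.22073248028755188), 8.608638763427734)
0.13 97 [0.5504 0.2245 0.1301] [0.5597 0.2473 0.1482] [0.5582 0.2363 0.1394]
0.15 165 [0.5486 0.2239 0.1502] [0.5597 0.2477 0.17  ] [0.5579 0.2367 0.1602]
0.17 136 [0.5471 0.2234 0.1704] [0.5597 0.2475 0.185 ] [0.5578 0.2358 0.1809]
0.185 931 [0.5356 0.2241 0.1853] [0.5595 0.2472 0.1928] [0.5483 0.2357 0.1896]
0.88 [0.5466 0.234  0.1886]
0.76 [0.6939 0.3063 0.0312]
```

View pics/w1.png

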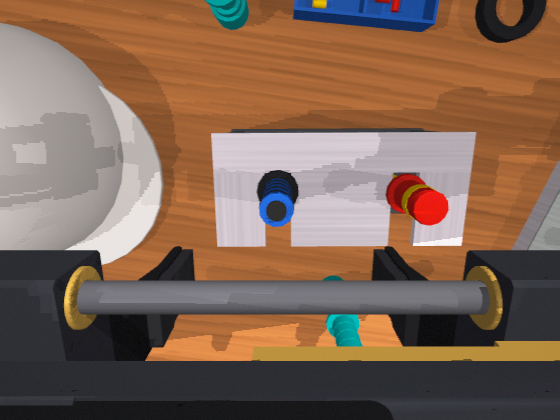

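The wrist view shows the blue torch's tail at px (277,208) and the screwdriver at (430,207). The open slot mouths face the gripper. The torch axis is at (0.5476, 0.2357) with its top at 0.190. Correcting and descending to grasp.

>>> {"api": "move_arm", "payload": {
  "increments": [
    {"xyz": [11,-4,0],"roll": -0.002,"grip": 100},
    {"xyz": [0,0,28],"roll": 0,"grip": 100},
    {"xyz": [0,0,28],"roll": 0,"grip": 100},
    {"xyz": [0,0,28],"roll": 0,"grip": 100},
    {"xyz": [0,0,26],"roll": 0,"grip": 100}
  ]
}}

```text
time_s: 3.4
position: [0.5452, 0.2325, 0.1515]
tcp_rot: [[0.989, 0.148, -0.001], [0.148, -0.989, -0.001], [-0.001, 0.001, -1.0]]
force: [0.8, 0.2, 0.5]
opening: 1.0
grasp_force: 0.0
```

>>> {"api": "move_arm", "payload": {
  "increments": [
    {"xyz": [0,0,0],"roll": 0,"grip": 100},
    {"xyz": [0,0,0],"roll": 0,"grip": 0},
    {"xyz": [0,0,0],"roll": 0,"grip": 0},
    {"xyz": [0,0,0],"roll": 0,"grip": 0},
    {"xyz": [0,0,0],"roll": 0,"grip": 0}
  ]
}}

```text
time_s: 3.82
position: [0.547, 0.2342, 0.1546]
tcp_rot: [[0.989, 0.148, 0.004], [0.148, -0.989, 0.001], [0.004, -0.0, -1.0]]
force: [0.4, -0.4, 0.4]
opening: 0.78
grasp_force: 0.0
```

>>> {"api": "move_arm", "payload": {
  "increments": [
    {"xyz": [0,0,0],"roll": 0,"grip": 0},
    {"xyz": [0,0,0],"roll": 0,"grip": 0},
    {"xyz": [0,0,0],"roll": 0,"grip": 0},
    {"xyz": [0,0,0],"roll": 0,"grip": 0},
    {"xyz": [0,0,0],"roll": 0,"grip": 0}
  ]
}}

```text
time_s: 4.23
position: [0.5457, 0.2342, 0.1527]
tcp_rot: [[0.989, 0.148, 0.0], [0.148, -0.989, 0.0], [0.0, -0.0, -1.0]]
force: [-0.6, 0.1, 0.4]
opening: 0.403
grasp_force: 0.0
```

>>> {"api": "move_arm", "payload": {
  "increments": [
    {"xyz": [0,0,0],"roll": 0,"grip": 0},
    {"xyz": [0,0,0],"roll": 0,"grip": 0},
    {"xyz": [0,0,0],"roll": 0,"grip": 0},
    {"xyz": [0,0,0],"roll": 0,"grip": 0},
    {"xyz": [0,0,0],"roll": 0,"grip": 0}
  ]
}}

```text
time_s: 4.65
position: [0.5456, 0.2343, 0.1524]
tcp_rot: [[0.989, 0.148, -0.0], [0.148, -0.989, 0.0], [-0.0, -0.0, -1.0]]
force: [-0.3, 0.7, 0.0]
opening: 0.269
grasp_force: 29.9
```

>>> {"api": "move_arm", "payload": {
  "increments": [
    {"xyz": [0,0,-3],"roll": 0,"grip": 0},
    {"xyz": [0,0,-3],"roll": 0,"grip": 0},
    {"xyz": [-5,0,0],"roll": 0,"grip": 0},
    {"xyz": [-10,0,0],"roll": 0,"grip": 0},
    {"xyz": [-15,0,0],"roll": 0,"grip": 0}
  ]
}}

```text
time_s: 5.07
position: [0.5161, 0.2295, 0.1586]
tcp_rot: [[0.989, 0.148, 0.001], [0.148, -0.989, 0.0], [0.001, 0.0, -1.0]]
force: [-0.4, -0.1, -1.7]
opening: 0.267
grasp_force: 29.9
```

Held at 30 N and drawing out. Next: clear the rack, rise 15 mm and shift to the outer tine.

>>> {"api": "move_arm", "payload": {
  "increments": [
    {"xyz": [-20,0,0],"roll": 0,"grip": 0},
    {"xyz": [-20,0,0],"roll": 0,"grip": 0},
    {"xyz": [-20,0,0],"roll": 0,"grip": 0},
    {"xyz": [-12,0,0],"roll": 0,"grip": 0},
    {"xyz": [0,0,0],"roll": 0,"grip": 0}
  ]
}}

```text
time_s: 5.48
position: [0.4396, 0.2183, 0.1582]
tcp_rot: [[0.989, 0.149, -0.006], [0.149, -0.989, -0.001], [-0.006, 0.0, -1.0]]
force: [-0.5, -0.9, -2.5]
opening: 0.27
grasp_force: 29.9
```

>>> {"api": "move_arm", "payload": {
  "increments": [
    {"xyz": [0,0,-7],"roll": 0,"grip": 0},
    {"xyz": [0,-8,-8],"roll": 0,"grip": 0},
    {"xyz": [0,-13,0],"roll": 0,"grip": 0},
    {"xyz": [0,-12,0],"roll": 0,"grip": 0},
    {"xyz": [0,0,0],"roll": 0,"grip": 0}
  ]
}}

```text
time_s: 5.9
position: [0.441, 0.2541, 0.1744]
tcp_rot: [[0.989, 0.15, 0.003], [0.15, -0.989, 0.002], [0.003, -0.001, -1.0]]
force: [-0.7, -1.0, -1.5]
opening: 0.263
grasp_force: 29.9
```

Run:
```python
from h import *
np.set_printoptions(precision=4,suppress=True)
s=bot.read_state();print(s["position"],s["force"],s["joint_positions"])
im1,d1=bot.capture("scene");K,T=cam("scene");P=cloud(d1,K,T)
c=cv2.resize(im1[165:265,280:400],None,fx=5,fy=5,interpolation=cv2.INTER_CUBIC);save("pics/s2.png",c)
R=np.array([s["position"][0]-.5587,s["position"][1]-.1823]);t=np.radians(8.6);print("tcp rack xy",R@[np.cos(t),np.sin(t)],R@[-np.sin(t),np.cos(t)])
```

```text
[0.441  0.2541 0.1744] [-0.6594 -0.9694 -1.5182] [ 17.3151  25.2358 101.6128   0.0674  52.9761  98.6591]
tcp rack xy -0.10562825822303958 0.0885502634851507
```

View pics/s2.png

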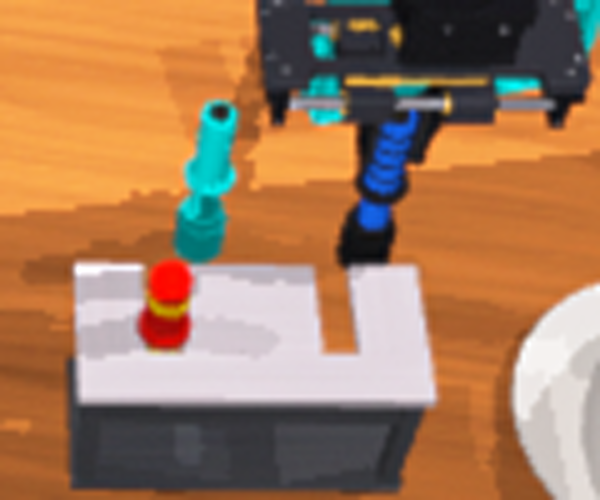

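The torch is out and hanging in front of the outer tine, with the screwdriver untouched. Advancing to contact, then following the pivot arc.

>>> {"api": "move_arm", "payload": {
  "increments": [
    {"xyz": [20,0,0],"roll": 0,"grip": 0},
    {"xyz": [20,0,0],"roll": 0,"grip": 0},
    {"xyz": [10,0,0],"roll": 0,"grip": 0},
    {"xyz": [10,0,0],"roll": 0,"grip": 0},
    {"xyz": [0,0,0],"roll": 0,"grip": 0}
  ]
}}

```text
time_s: 6.37
position: [0.4989, 0.2606, 0.1729]
tcp_rot: [[0.989, 0.147, -0.004], [0.147, -0.989, -0.0], [-0.004, -0.0, -1.0]]
force: [-3.4, 0.8, 1.4]
opening: 0.268
grasp_force: 30.0
```

```bash
cat > tilt.py <<'E'
from h import *
import sys
np.set_printoptions(precision=4,suppress=True)
def axis(n):
    K,T=cam(n);im,d=bot.capture(n);P=cloud(d,K,T);i=im.astype(int)
    g=np.array(bot.read_state()["position"])+[0,0,.019]
    near=(d>0)&(np.linalg.norm(P-g,axis=2)<.16)
    blue=near&(i[...,2]>i[...,0]+50)&(i[...,2]>i[...,1]+45)
    return im,P,blue
if __name__=="__main__":
    s=bot.read_state();print(s["position"],s["force"],s["grasp_force"])
    im,P,b=axis("scene")
    B=P[b];print(b.sum());v,u=np.nonzero(b)
    if len(B)>8:
        c=B.mean(0);w=np.linalg.svd(B-c)[2][0];w*=np.sign(w[2]);print(c,w,"tilt",np.degrees(np.arccos(w[2])))
        g=s["position"];a,e=int(np.mean(v)),int(np.mean(u))
        save(sys.argv[1],cv2.resize(im[max(a-60,0):a+60,e-70:e+70],None,fx=5,fy=5,interpolation=cv2.INTER_CUBIC))
E
python3 tilt.py pics/t1.png
```

```text
[0.4989 0.2606 0.1729] [-3.3915  0.8109  1.4375] 30.009535836725263
74
[0.506  0.2589 0.1865] [0.2272 0.0897 0.9697] tilt 14.139178721609976
```

It is pivoting, at about 14° with only about 3 N. Continuing along the arc.

>>> {"api": "move_arm", "payload": {
  "increments": [
    {"xyz": [9,0,2],"roll": 0,"grip": 0},
    {"xyz": [9,0,3],"roll": 0,"grip": 0},
    {"xyz": [8,0,4],"roll": 0,"grip": 0},
    {"xyz": [8,0,5],"roll": 0,"grip": 0},
    {"xyz": [1,0,1],"roll": 0,"grip": 0}
  ]
}}

```text
time_s: 6.83
position: [0.5358, 0.2658, 0.1581]
tcp_rot: [[0.989, 0.148, 0.002], [0.148, -0.989, 0.0], [0.002, -0.0, -1.0]]
force: [-1.9, 0.1, 5.4]
opening: 0.266
grasp_force: 30.0
```

```bash
python3 tilt.py pics/t2.png
```

```text
[0.5358 0.2658 0.1581] [-1.8972  0.0902  5.3544] 29.99601566232741
40
[0.5491 0.2664 0.1927] [ 0.5066 -0.328   0.7973] tilt 37.12438285509439
```

View pics/t2.png

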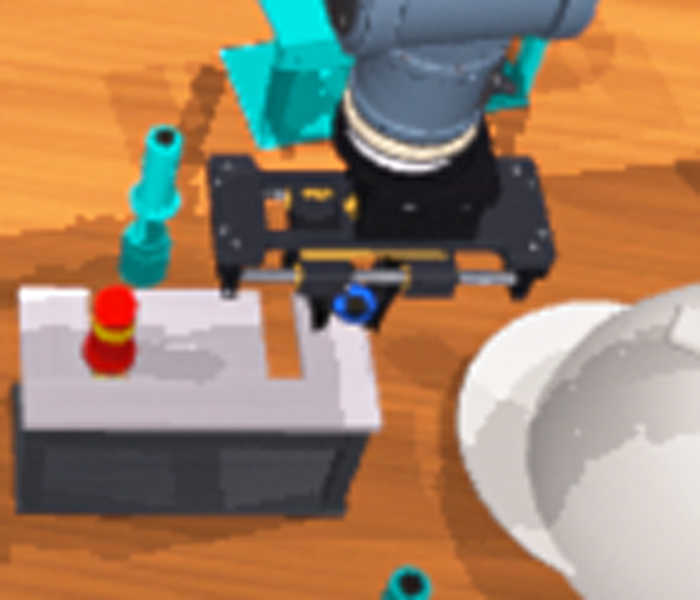

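The torch is tilted with its tail towards the camera (ring at px (352,303)), clear of the plate. Backing off and lifting.

>>> {"api": "move_arm", "payload": {
  "increments": [
    {"xyz": [-10,0,-10],"roll": 0,"grip": 0},
    {"xyz": [-15,0,-15],"roll": 0,"grip": 0},
    {"xyz": [-10,0,-30],"roll": 0,"grip": 0},
    {"xyz": [0,0,-35],"roll": 0,"grip": 0},
    {"xyz": [0,0,-35],"roll": 0,"grip": 0}
  ]
}}

```text
time_s: 7.3
position: [0.4978, 0.26, 0.2846]
tcp_rot: [[0.989, 0.149, -0.0], [0.149, -0.989, -0.001], [-0.0, 0.001, -1.0]]
force: [1.0, 0.2, -0.4]
opening: 0.265
grasp_force: 30.0
```

>>> {"api": "move_arm", "payload": {
  "increments": [
    {"xyz": [0,0,-15],"roll": -0.12,"grip": 0},
    {"xyz": [0,0,0],"roll": -0.12,"grip": 0},
    {"xyz": [0,0,0],"roll": -0.12,"grip": 0},
    {"xyz": [0,0,0],"roll": -0.12,"grip": 0},
    {"xyz": [0,0,0],"roll": -0.12,"grip": 0}
  ]
}}

```text
time_s: 7.72
position: [0.499, 0.2603, 0.2993]
tcp_rot: [[0.728, 0.685, 0.003], [0.685, -0.728, -0.0], [0.002, 0.002, -1.0]]
force: [-0.1, -0.3, -1.5]
opening: 0.261
grasp_force: 30.0
```

>>> {"api": "move_arm", "payload": {
  "increments": [
    {"xyz": [0,0,0],"roll": -0.12,"grip": 0},
    {"xyz": [0,0,0],"roll": -0.12,"grip": 0},
    {"xyz": [0,0,0],"roll": -0.12,"grip": 0},
    {"xyz": [0,0,0],"roll": -0.12,"grip": 0},
    {"xyz": [0,0,0],"roll": -0.12,"grip": 0}
  ]
}}

```text
time_s: 8.13
position: [0.499, 0.2603, 0.299]
tcp_rot: [[0.214, 0.977, 0.002], [0.977, -0.214, -0.0], [0.0, 0.002, -1.0]]
force: [-0.5, -0.0, -0.9]
opening: 0.267
grasp_force: 30.0
```

>>> {"api": "move_arm", "payload": {
  "increments": [
    {"xyz": [0,0,0],"roll": -0.12,"grip": 0},
    {"xyz": [0,0,0],"roll": -0.1,"grip": 0},
    {"xyz": [0,0,0],"roll": 0,"grip": 0}
  ]
}}

```text
time_s: 8.38
position: [0.4989, 0.2603, 0.2989]
tcp_rot: [[0.0, 1.0, 0.002], [1.0, -0.0, -0.0], [-0.0, 0.002, -1.0]]
force: [-0.4, -0.0, -1.7]
opening: 0.27
grasp_force: 30.0
```

```bash
python3 tilt.py pics/t3.png
```

```text
[0.4989 0.2603 0.2989] [-0.412  -0.008  -1.7174] 29.997493559494615
116
[0.507  0.215  0.2853] [0.4489 0.2193 0.8663] tilt 29.970971971419804
```

View pics/t3.png

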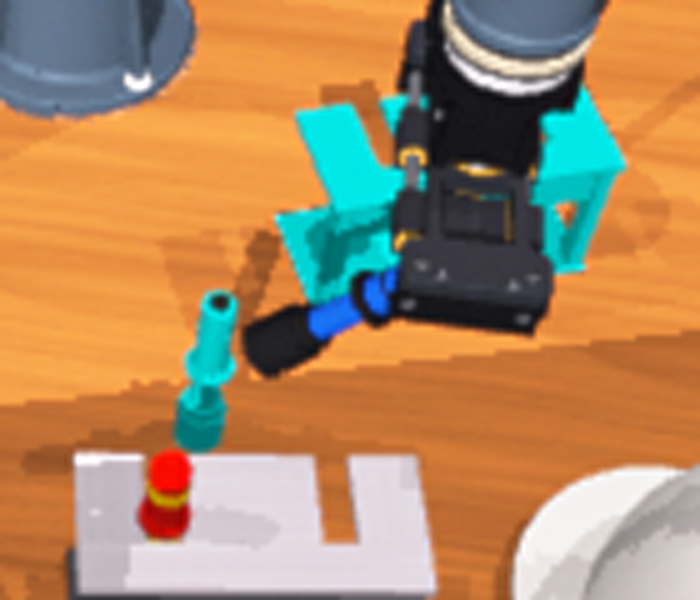

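Side-on view: the black head is at px (285,345), the blue neck at (335,315) and the grip in the fingers at (385,290). Measuring the axis from the depth slab.

```bash
cat > fit.py <<'E'
from h import *
np.set_printoptions(precision=4,suppress=True)
def run(n,p):
    g=np.array(bot.read_state()["position"])+[0,0,.019]
    K,T=cam(n);im,d=bot.capture(n);P=cloud(d,K,T)
    m=(d>0)&(abs(P[...,0]-g[0])<.035)&(P[...,1]<g[1]-.035)&(P[...,1]>g[1]-.17)&(P[...,2]>g[2]-.15)&(P[...,2]<g[2]+.0)
    lab=cv2.connectedComponentsWithStats(m.astype(np.uint8));k=1+np.argmax(lab[2][1:,4]);m=lab[1]==k
    if m.sum()<20: print(n,"few");return
    v,u=np.nonzero(m)
    o=T[:3,3];r=np.stack([(u-K[0,2])/K[0,0],(v-K[1,2])/K[1,1],np.ones(len(u))],1)@T[:3,:3].T
    S=o+r*((g[0]-o[0])/r[:,:1]) if abs(r[:,0]).min()>.15 else None
    for nm,Q in(("silh",S),("surf",P[m])):
        if Q is None: continue
        A=Q[:,1:] ;q=A.mean(0);w=np.linalg.svd(A-q)[2][0];w*=np.sign(w[1]);t=(A-q)@w
        dist=np.cross(w,g[1:]-q)
        e=q+w*np.percentile(t,.5);print(n,nm,m.sum(),"tilt",np.degrees(np.arctan2(w[0],w[1])),"lens-g (y,z)",e-g[1:],"axis offset at g",dist,"x mean",Q[:,0].mean()-g[0])
        if nm=="surf":
            w3=np.linalg.svd(Q-Q.mean(0))[2][0];print("3d dir",w3*np.sign(w3[2]))
    return m
run("scene",0);run("top",0)
E
python3 fit.py
```

```text
scene silh 279 tilt 33.970155607399896 lens-g (y,z) [-0.0961 -0.1095] axis offset at g -0.018533711122493454 x mean -5.551115123125783e-17
scene surf 279 tilt 43.165810018598606 lens-g (y,z) [-0.0975 -0.0907] axis offset at g -0.009039663081477675 x mean 0.006144551655863584
3d dir [-0.0793  0.6796  0.7293]
top surf 312 tilt 45.579244050604544 lens-g (y,z) [-0.0985 -0.0868] axis offset at g -0.006961780467714493 x mean -0.001295675212670433
3d dir [0.0297 0.7136 0.6999]fit.py:15: DeprecationWarning: Arrays of 2-dimensional vectors are deprecated. Use arrays of 3-dimensional vectors instead. (deprecated in NumPy 2.0)
  dist=np.cross(w,g[1:]-q)
```

```bash
cat > fit2.py <<'E'
from h import *
from scipy.optimize import least_squares
np.set_printoptions(precision=4,suppress=True)
def fit():
    st=bot.read_state();g=np.array(st["position"])+[0,0,.019];X=np.array(st["tcp_rot"])[:,0]  # tail leans along tool x
    Qs=[]
    for n in("scene","top"):
        K,T=cam(n);_,d=bot.capture(n);P=cloud(d,K,T);D=P-g;a=D@X;l=np.linalg.norm(np.cross(D,X)*[1,1,0],axis=2)
        ax=np.array([*(X[:2]*.707),.707]);s=D@ax;rad=np.linalg.norm(D-s[...,None]*ax,axis=2)
        m=(d>0)&(s<-.045)&(s>-.15)&(rad<.035)
        Q=P[m];print(n,len(Q));Qs.append(Q)
    Q=np.vstack(Qs)
    def par(p):
        w=np.array([np.sin(p[3])*np.cos(p[4]),np.sin(p[3])*np.sin(p[4]),np.cos(p[3])]);return p[:3],w
    def res(p):
        o,w=par(p);t=(Q-o)@w;r=np.linalg.norm(Q-o-t[:,None]*w,axis=1)
        R=np.interp(t,[0,.034,.036,.044,.046,.079,.081,.085,.087,.15],np.array([18,18,14,14,10,10,18,18,12,12])/1000)
        cap=np.where(t<0,-t,0)
        x=(g-o)@w; off=np.linalg.norm(g-o-x*w)
        return np.r_[(r-R)/.002,cap/.002,off/.003*3]
    p0=np.r_[g-.13*np.array([*(X[:2]*.707),.707]),np.pi/4,np.arctan2(X[1],X[0])]
    best=min((least_squares(res,p0+np.r_[k*np.array([*(X[:2]*.707),.707]),0,0],loss="soft_l1",x_scale=[.01]*3+[.1]*2) for k in(-.015,0,.015)),key=lambda r:r.cost)
    o,w=par(best.x);print("cost/pt",best.cost/len(Q),"tilt,az",np.degrees(best.x[3:]),"toolx az",np.degrees(np.arctan2(X[1],X[0])))
    return g,o,w,X
if __name__=="__main__":
    g,o,w,X=fit();red=np.array([.5225,-.1255,.060]);print("lens",o,"lens-g",o-g,"s_g",(g-o)@w)
    v=red-o;print("dist",np.linalg.norm(v),"angle err",np.degrees(np.arccos(v@-w/np.linalg.norm(v))))
    tgt=red+.125*w;D=tgt-o;R=np.array(bot.read_state()["tcp_rot"]);print("need tool shift mm",R.T@D*1000)
E
python3 fit2.py
```

```text
scene 281
top 307
cost/pt 0.3684603518189204 tilt,az [42.2945 89.5622] toolx az 89.75656599228189
lens [0.4983 0.1706 0.2211] lens-g [-0.0007 -0.0898 -0.0967] s_g 0.1319675764291677
dist 0.337993311105266 angle err 19.642185222266036
need tool shift mm [-211.9434   25.4879   68.6545]
```

A clean fit gives 42° tilt with the axis in the expected plane. Carrying it over to the board, then lowering.

>>> {"api": "move_arm", "payload": {
  "increments": [
    {"xyz": [-25,2,0],"roll": 0,"grip": 0},
    {"xyz": [-38,3,0],"roll": 0,"grip": 0},
    {"xyz": [-38,4,0],"roll": 0,"grip": 0},
    {"xyz": [-38,5,0],"roll": 0,"grip": 0},
    {"xyz": [-38,5,0],"roll": 0,"grip": 0}
  ]
}}

```text
time_s: 9.05
position: [0.5178, 0.0821, 0.2987]
tcp_rot: [[0.002, 1.0, 0.001], [1.0, -0.002, -0.0], [-0.0, 0.001, -1.0]]
force: [0.8, 0.6, -2.2]
opening: 0.262
grasp_force: 30.0
```

>>> {"api": "move_arm", "payload": {
  "increments": [
    {"xyz": [-25,4,10],"roll": 0,"grip": 0},
    {"xyz": [-10,2,15],"roll": 0,"grip": 0},
    {"xyz": [0,0,18],"roll": 0,"grip": 0},
    {"xyz": [0,0,17],"roll": 0,"grip": 0},
    {"xyz": [0,0,8],"roll": 0,"grip": 0}
  ]
}}

```text
time_s: 9.47
position: [0.5226, 0.0481, 0.2286]
tcp_rot: [[0.004, 1.0, -0.003], [1.0, -0.004, 0.0], [0.0, -0.003, -1.0]]
force: [-0.5, -0.3, -1.4]
opening: 0.267
grasp_force: 30.0
```

>>> {"api": "move_arm", "payload": {
  "increments": [
    {"xyz": [0,0,0],"roll": 0,"grip": 0},
    {"xyz": [0,0,0],"roll": 0,"grip": 0},
    {"xyz": [0,0,0],"roll": 0,"grip": 0}
  ]
}}

```text
time_s: 9.72
position: [0.5246, 0.0487, 0.2315]
tcp_rot: [[0.002, 1.0, 0.002], [1.0, -0.002, -0.0], [-0.0, 0.002, -1.0]]
force: [-0.7, 0.5, -1.2]
opening: 0.265
grasp_force: 30.0
```

```bash
cat > red.py <<'E'
from h import *
np.set_printoptions(precision=4,suppress=True)
for n in("scene","top"):
    K,T=cam(n);im,d=bot.capture(n);P=cloud(d,K,T);i=im.astype(int)
    red=(d>0)&(i[...,0]>110)&(i[...,1]<70)&(i[...,2]<70)&(abs(P[...,0]-.523)<.03)&(abs(P[...,1]+.125)<.03)&(P[...,2]>.055)
    if red.sum(): print(n,red.sum(),P[red].mean(0),P[red].min(0),P[red].max(0))
    if n=="scene": save("pics/f1.png",cv2.resize(im[140:280,160:380],None,fx=3.5,fy=3.5,interpolation=cv2.INTER_CUBIC))
E
python3 fit2.py; python3 red.py
```

```text
scene 178
top 187
cost/pt 0.3019516884659295 tilt,az [42.515  89.5922] toolx az 89.90213058167325
lens [ 0.5242 -0.0415  0.1536] lens-g [-0.0005 -0.0902 -0.0969] s_g 0.13243100876305539
dist 0.12575353326377053 angle err 0.7954053406930677
need tool shift mm [ 0.5129 -1.0869  1.4672]
scene 26 [ 0.5231 -0.1266  0.0595] [ 0.5122 -0.1353  0.0555] [ 0.5311 -0.1172  0.065 ]
top 28 [ 0.5206 -0.1258  0.0596] [ 0.5122 -0.1338  0.0551] [ 0.5279 -0.117   0.065 ]
```

View pics/f1.png

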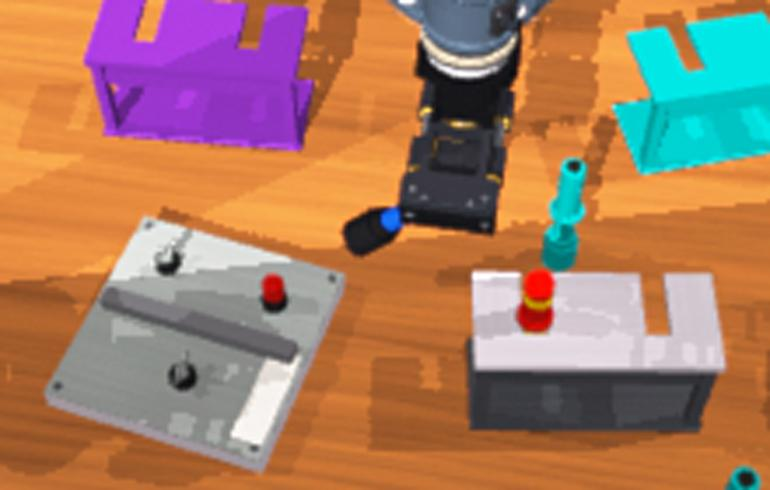

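The aim is right: 12.6 cm, 0.8° error, 42.5° slant. But the lens, at px (352,238), sits just beyond the board's edge. I'll come at the terminal from the board's inner side instead, so the torch is truly over the board: translate high, then roll.

>>> {"api": "move_arm", "payload": {
  "increments": [
    {"xyz": [0,0,-30],"roll": 0,"grip": 0},
    {"xyz": [-20,8,-20],"roll": 0,"grip": 0},
    {"xyz": [-37,15,0],"roll": 0,"grip": 0},
    {"xyz": [-37,15,0],"roll": 0,"grip": 0},
    {"xyz": [-37,15,0],"roll": 0,"grip": 0}
  ]
}}

```text
time_s: 10.33
position: [0.5774, -0.0836, 0.282]
tcp_rot: [[0.0, 1.0, 0.003], [1.0, -0.0, -0.001], [-0.001, 0.003, -1.0]]
force: [0.2, 0.5, -1.2]
opening: 0.269
grasp_force: 30.0
```

>>> {"api": "move_arm", "payload": {
  "increments": [
    {"xyz": [-37,15,0],"roll": 0,"grip": 0},
    {"xyz": [-37,15,0],"roll": 0,"grip": 0},
    {"xyz": [-37,15,0],"roll": 0,"grip": 0},
    {"xyz": [-37,15,0],"roll": 0,"grip": 0},
    {"xyz": [-18,8,0],"roll": 0,"grip": 0}
  ]
}}

```text
time_s: 10.75
position: [0.6456, -0.2541, 0.2807]
tcp_rot: [[0.005, 1.0, 0.002], [1.0, -0.005, -0.004], [-0.004, 0.002, -1.0]]
force: [0.9, 0.2, -1.7]
opening: 0.267
grasp_force: 30.0
```

>>> {"api": "move_arm", "payload": {
  "increments": [
    {"xyz": [0,0,0],"roll": 0.118,"grip": 0},
    {"xyz": [0,0,0],"roll": 0.118,"grip": 0},
    {"xyz": [0,0,0],"roll": 0.118,"grip": 0},
    {"xyz": [0,0,0],"roll": 0.118,"grip": 0},
    {"xyz": [0,0,0],"roll": 0.118,"grip": 0}
  ]
}}

```text
time_s: 11.17
position: [0.6443, -0.2487, 0.2807]
tcp_rot: [[0.563, 0.827, 0.0], [0.827, -0.563, -0.0], [0.0, 0.0, -1.0]]
force: [-0.2, -0.3, -2.2]
opening: 0.269
grasp_force: 30.0
```

>>> {"api": "move_arm", "payload": {
  "increments": [
    {"xyz": [0,0,0],"roll": 0.118,"grip": 0},
    {"xyz": [0,0,0],"roll": 0.118,"grip": 0},
    {"xyz": [0,0,0],"roll": 0.118,"grip": 0},
    {"xyz": [0,0,0],"roll": 0.118,"grip": 0},
    {"xyz": [0,0,0],"roll": 0.118,"grip": 0}
  ]
}}

```text
time_s: 11.58
position: [0.6444, -0.2486, 0.2809]
tcp_rot: [[0.927, 0.374, 0.0], [0.374, -0.927, -0.0], [0.0, 0.0, -1.0]]
force: [-0.1, -0.2, -1.4]
opening: 0.266
grasp_force: 30.0
```

>>> {"api": "move_arm", "payload": {
  "increments": [
    {"xyz": [0,0,0],"roll": 0.118,"grip": 0},
    {"xyz": [0,0,0],"roll": 0.118,"grip": 0},
    {"xyz": [0,0,0],"roll": 0.118,"grip": 0},
    {"xyz": [0,0,0],"roll": 0.118,"grip": 0},
    {"xyz": [0,0,0],"roll": 0.118,"grip": 0}
  ]
}}

```text
time_s: 12.0
position: [0.6444, -0.2486, 0.2809]
tcp_rot: [[0.979, -0.205, 0.0], [-0.205, -0.979, -0.0], [0.001, 0.0, -1.0]]
force: [-0.7, -0.3, -2.0]
opening: 0.266
grasp_force: 30.0
```

>>> {"api": "move_arm", "payload": {
  "increments": [
    {"xyz": [0,0,0],"roll": 0.118,"grip": 0},
    {"xyz": [0,0,0],"roll": 0.118,"grip": 0},
    {"xyz": [0,0,0],"roll": 0.118,"grip": 0},
    {"xyz": [0,0,0],"roll": 0.118,"grip": 0},
    {"xyz": [0,0,0],"roll": 0.118,"grip": 0}
  ]
}}

```text
time_s: 12.42
position: [0.6444, -0.2487, 0.2809]
tcp_rot: [[0.699, -0.715, 0.0], [-0.715, -0.699, -0.001], [0.001, 0.0, -1.0]]
force: [-0.5, 0.6, -1.8]
opening: 0.266
grasp_force: 30.0
```

>>> {"api": "move_arm", "payload": {
  "increments": [
    {"xyz": [0,0,0],"roll": 0,"grip": 0},
    {"xyz": [0,0,0],"roll": 0,"grip": 0}
  ]
}}

```text
time_s: 12.58
position: [0.6443, -0.2487, 0.2808]
tcp_rot: [[0.705, -0.709, 0.0], [-0.709, -0.705, -0.0], [0.001, 0.0, -1.0]]
force: [-0.1, -0.5, -1.1]
opening: 0.264
grasp_force: 30.0
```

```bash
python3 fit2.py; python3 -c "
from h import *;print(bot.read_state()['joint_positions'])"
```

```text
scene 172
top 7
cost/pt 0.2444688605405704 tilt,az [ 42.8063 -44.4084] toolx az -45.14645354717614
lens [ 0.5807 -0.1867  0.204 ] lens-g [-0.0636  0.062  -0.0958] s_g 0.13065366757166033
dist 0.16693282131662893 angle err 12.469317391752135
need tool shift mm [ 0.4778 -2.9916 52.2838]
[-3.03513718e+01  3.26265805e+01  6.78197618e+01 -5.35984698e-03
  7.95373559e+01  1.04840284e+02]
```

>>> {"api": "move_arm", "payload": {
  "increments": [
    {"xyz": [1,-1,12],"roll": 0,"grip": 0},
    {"xyz": [0,0,15],"roll": 0,"grip": 0},
    {"xyz": [0,0,14],"roll": 0,"grip": 0},
    {"xyz": [0,0,10],"roll": 0,"grip": 0},
    {"xyz": [0,0,0],"roll": 0,"grip": 0}
  ]
}}

```text
time_s: 13.1
position: [0.6439, -0.2477, 0.2258]
tcp_rot: [[0.703, -0.711, -0.006], [-0.711, -0.703, 0.003], [-0.006, 0.002, -1.0]]
force: [-0.3, -0.1, -2.4]
opening: 0.267
grasp_force: 30.0
```

>>> {"api": "move_arm", "payload": {
  "increments": [
    {"xyz": [0,0,0],"roll": 0,"grip": 0},
    {"xyz": [0,0,0],"roll": 0,"grip": 0},
    {"xyz": [0,0,0],"roll": 0,"grip": 0},
    {"xyz": [0,0,0],"roll": 0,"grip": 0},
    {"xyz": [0,0,0],"roll": 0,"grip": 0}
  ]
}}

```text
time_s: 13.52
position: [0.646, -0.2489, 0.2305]
tcp_rot: [[0.703, -0.711, 0.001], [-0.711, -0.703, -0.001], [0.002, -0.0, -1.0]]
force: [-0.1, -0.5, -1.0]
opening: 0.264
grasp_force: 30.0
```

```bash
python3 fit2.py; python3 red.py; python3 -c "
from h import *;s=bot.read_state();print(s['qvel'],s['position'])"
```

```text
scene 147
top 0
cost/pt 0.3195012831189617 tilt,az [ 42.7529 -44.6699] toolx az -45.32587354038414
lens [ 0.5833 -0.1876  0.1548] lens-g [-0.0627  0.0613 -0.0947] s_g 0.12905210076274984
dist 0.12860990316821783 angle err 0.6886608940414243
need tool shift mm [-2.0706 -1.4259  3.0055]
scene 27 [ 0.5239 -0.1258  0.0592] [ 0.5139 -0.1348  0.0551] [ 0.5337 -0.1175  0.0633]
top 13 [ 0.5233 -0.1227  0.0593] [ 0.5149 -0.1304  0.0577] [ 0.528  -0.1171  0.0641]
[-0.01607042  0.13135587  0.03737852  0.00988621  0.11426875 -0.06882798] [ 0.64573302 -0.24875591  0.22986412]
```

View pics/f1.png

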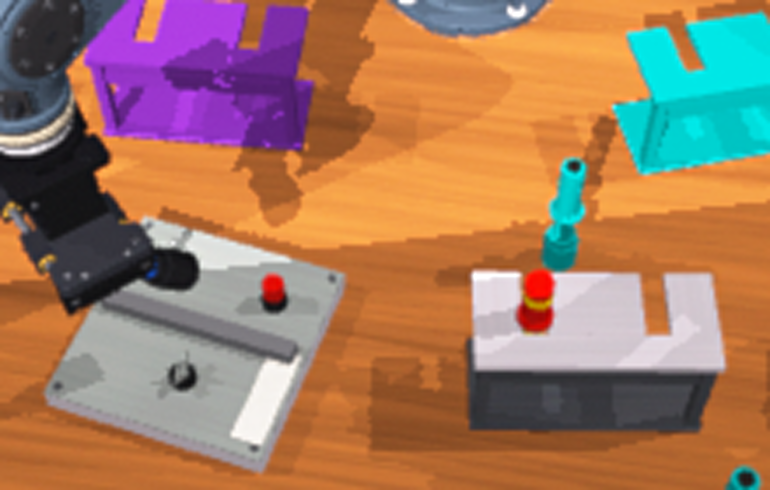

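The torch head, at px (178,268), is over the board and pointing at the red terminal at (273,290). It is 12.5–13 cm away with under 1° aim error, a slant of about 43°, and is held still. Handing in.

```bash
python3 -c "
from rig import bot;print(bot.hand_in())"
```

```text
the job is handed in; nothing more can be done
None
```

The torch is out of its slot and held still over the board, slanted about 43°, with the lens about 12.5–13 cm from the red terminal and aimed at it within about 1° by my last camera fit; the job was handed in at about 14 s, and no verdict came back.

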